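Flip a drive over against the backstop

ROBOT

A 7-joint arm with a two-finger parallel gripper is mounted at the origin on the work surface. World frame = base frame: x ahead of the robot, y to its left, z up, the work surface at z = 0. Lengths are in m, angles in rad, forces in N, time in s.
With the tool pointing down it reaches from about 0.4 to 0.85 m from the base axis. Payload 10.4 kg.
Tool frame: the origin (TCP) lies at the centre of the arm's flange, where the gripper is bolted on; the fingertips stand 182 mm ahead of it and the grasp point (between the pads) lies r.grasp_offset ahead of it (r.grasp_offset is the distance from the TCP to the grasp point, in m); z points along the fingers, y is the line along which they close (so a half turn about z gives the same grasp; the last joint's range is limited). The gripper opens to 87 mm and grips with 3 to 60 N. Pads are 19 mm wide; open, the fingers measure 117 mm over their backs; the gripper's body (75 mm by 190 mm) begins 51 mm behind the grasp point.
Start: joints at [-1.339, 0.332, -0.065, 1.46, 0.022, 1.35, -0.088], TCP at [0.158, 0.605, 0.405] pointing down, gripper open.
Joint ranges: [-2.6, 2.6], [-0.5, 2.12], [-1.47, 1.34], [0.16, 2.42], [-1.27, 4.41], [0.06, 2.06], [-2.6, 2.6]. Speed limits (rad/s): [2.22, 2.22, 2.79, 2.79, 3.14, 3.14, 3.14].

INTERFACE

Orientations are given as a unit quaternion [x, y, z, w].
In Python, from bench import status, vision, job, spotter, r gives the robot as it stands. The module is installed in compiled form; this text tells all that it offers.
- The arm moves only by the tool play_rows, never from a script. Its argument "series" is a list of rows, each a list of 6 numbers: the shift along the tool's x, y, z each as a share of 150 mm, from -1 to 1, then the turn, a rotation vector about the tool's x, y, z each as a share of 30 degrees, from -1 to 1. In form: [[x, y, z, ax, ay, az], ...]. A call has 1 to 5 rows; each row is the pose to reach, as a shift and turn from the pose commanded when the call began, along the tool's axes at that moment; what a row does not reach only later rows make up. A row lasts 1/10 s, in which the tool goes at most 50 mm and 8.59 degrees, less where a joint would pass 70% of its speed; a pose out of reach is approached as far as the arm can. A call with a number of a shift or a turn outside -1 to 1 is refused whole. A call with a gripper value outside its range is refused whole. "fingers" is the opening, from -1 (shut) to 1 (fully open), set as the call begins (left out, the last holds). The fingers move at their own pace and stop on an object; "squeeze" is the grip in N (left out, the last holds). Time passes only in rows, so rows that repeat a pose let the fingers close. It gives the time, the measured TCP pose, the force, the opening and the grip force at its end, in the units of the state.
- status.read_state(): the state, without advancing time (a new reading comes with each control period).
- vision.camera(name): name is "scene" or "top" or "wrist"; returns the picture (384x512x3 uint8, blue, green, red); there is no depth.
- vision.calibration(name): a dict with "fx", "fy", "cx", "cy" (pixels), "rvec" (rotation vector, rad) and "tvec" (3), from world to camera coordinates, as OpenCV has them; the wrist camera has in their place "T_tool_cam" (4x4, takes a point from camera to tool coordinates, whose origin is the TCP and whose axes are the flange's). Camera axes: x right, y down, z forward; pixel columns grow to the right and rows downward; lengths in m; the calibration is good to about 2 mm. A picture is of the moment at which its call begins: read the wrist's pose just before it. calibration takes no time and is no camera call.
- job.close_job(): hands the job in; it is judged then, once.
Trained networks look in the newest picture that a camera, given by its name, has taken for a name from the list of things; names that differ only in an ending like _2 or _b are one class to them, and where a whole thing is asked for, a point or a joint stands for the part that bears it (a point fixed in the world has none). Each returns a list of dicts, best first, with "conf" (0 to 1); they miss things now and then, are a little off and sometimes report something else, mostly with a low value. They report only what shows in the picture. A call takes as long as a camera call. They do not tell look-alikes from the thing itself.
- spotter.boxes_of(camera, name): "point" ([x, y, z] in m, in world coordinates, good to about 4 mm: the middle of the surface that is visible of it).
- spotter.regions_of(camera, name): "pixels" (384x512 bool, what is visible of it).
The state is a dict: "time": time; "joint_positions": joint angles; "joint_vel": joint speeds; "joint_torque": joint torques, N m; "ee_pos": TCP position; "eef_rot": TCP orientation; "ft_force": force on the tool from outside, world axes, zero at the start; "torque": the same for the moment, N m; "width": finger opening in m; "grip_force": force on a finger pad.
Only numpy, scipy, OpenCV 4.12 (cv2) and the standard library are available. Lean on these libraries where they do the work, as an engineer would, in place of code of your own. Each camera call takes 0.05 s, during which the arm holds its last target. There are 200 camera calls.

TASK

Turn the drive over without ever picking it up: with the fingertips, push it along the mat into the slanted yellow backstop until it rides up the slope and leans on it, then reach over the backstop and tip the drive's top edge back towards the robot so that it falls over. It must end lying flat on the mat in front of the backstop, green circuit side up. Leave the bottle, the jar and the screwdriver where they are.

Things in the scene. Friction and masses are not known exactly. Their poses are not given: they have to be found in the camera images.
- drive: loose flat drive, 100 (its x) by 70 (y) by 10 mm thick, 96 to 156 g, smooth metal. +z face: dark cover with white and blue label, up at the start; -z face: green circuit board with black chips. Origin: centre of the green face (10 mm above the mat once turned over). At the start a short edge faces the backstop within 0.25 rad. Friction on the mat about 0.6, on the backstop about 0.3.
- drive_corner0 (a point): corner of the drive's green (-z) face, at drive x = +50 mm, y = +35 mm, z = 0
- drive_corner1 (a point): corner of the drive's green (-z) face, at drive x = +50 mm, y = -35 mm, z = 0
- drive_corner2 (a point): corner of the drive's green (-z) face, at drive x = -50 mm, y = -35 mm, z = 0
- drive_corner3 (a point): corner of the drive's green (-z) face, at drive x = -50 mm, y = +35 mm, z = 0
- backstop: yellow metal backstop fixed to the bench, 140 mm wide (its y). Its plate (70 mm up the slope, 5 mm thick) faces the robot and rises from the mat at 60 degrees, leaning away. Origin: middle of the plate's foot, at mat height; x level, away from the robot; z up. Behind the plate: 4 mm high foot plate to x = 90 mm; struts at y = +-55 mm, x 36 to 48 mm, 50 mm high.
- backstop_lip (a point): middle of the plate's upper edge, 35 mm behind its foot and 61 mm above the mat. The drive, pushed lengthwise up the plate until its lower edge meets the foot, rests there by itself at about 60 degrees; its upper 30 mm stands beyond this lip, its top about 87 to 92 mm above the mat.
- bottle: bystander: white plastic bottle, 54 mm diameter, 130 mm high, loose; origin at the centre of its underside
- jar: bystander: amber jar with orange cap, 52 mm diameter, 60 mm high, loose; origin at the centre of its underside
- screwdriver: bystander: red-handled screwdriver, 160 mm long, lying loose along its x; origin under its middle, at mat height
Mind the look-alikes: they are no part of the job. Of the things that look like the backstop, take the one that is nearest to the robot's base at the start.

How it is judged:
By the outcome, as a careful person would: the job done as asked, in the order asked, and still so for the second after the job is handed in, with the robot touching nothing.
It also fails if it takes over 48 s, if anything falls off the work surface, if the arm or the gripper's body presses on something with over 40 N, if the wrist force passes 120 N, or if a joint passes its speed limit or range.

## Working session

There is one attempt and no reset: what is moved stays moved. The work goes in short steps, Python scripts to look and compute and a tool call to move; the robot and the scene stay as the last step left them, time stands still between calls to the robot, and variables do not carry over. Pictures are saved under pics/ and viewed, at most 13 in all, crops included, and the job is handed in when it is done.

Besides the shell and the picture viewer there is one more tool, called after "Request:" by a JSON object that holds its "fn" and its "kwargs". play_rows: Moves the arm, as the interface text tells. Shift numbers are shares of 150 mm and turn numbers shares of 30 degrees, none past 1 either way. Its arguments: {"type":"object","properties":{"series":{"type":"array","items":{"type":"array","items":{"type":"number"}}},"fingers":{"type":"number"},"squeeze":{"type":"number"}},"required":["series"]}

```bash
mkdir -p pics; python3 - <<'E'
from bench import status, vision, job, spotter, r
import cv2, numpy as np
print(r.grasp_offset)
ims=[]
for c in ["scene","top"]:
    im=vision.camera(c); ims.append(im)
    for n in ["drive","drive_corner0","drive_corner1","drive_corner2","drive_corner3","backstop","backstop_lip","bottle","jar","screwdriver"]:
        try: print(c,n,[(np.round(d["point"],3).tolist(),round(d["conf"],2)) for d in spotter.boxes_of(c,n)])
        except Exception as e: print(n,e)
cv2.imwrite("pics/a.png",cv2.resize(np.vstack(ims),None,fx=.78,fy=.78))
cv2.imwrite("pics/top.png",cv2.resize(ims[1],(800,600)))
s=status.read_state();print(s)
E
```

```text
0.1635
scene drive [([0.494, 0.03, 0.007], 0.86), ([0.696, -0.148, 0.072], 0.21)]
scene drive_corner0 [([0.49, 0.03, 0.007], 0.61)]
scene drive_corner1 [([0.49, 0.03, 0.007], 0.61)]
scene drive_corner2 [([0.49, 0.03, 0.007], 0.61)]
scene drive_corner3 [([0.49, 0.03, 0.007], 0.61)]
scene backstop [([0.631, 0.052, 0.004], 0.83), ([0.762, 0.238, 0.006], 0.82), ([0.809, 0.008, 0.005], 0.63)]
scene backstop_lip [([0.809, 0.006, 0.008], 0.94), ([0.627, 0.05, 0.002], 0.89), ([0.761, 0.237, 0.006], 0.67)]
scene bottle [([0.573, 0.235, 0.043], 0.66), ([0.694, -0.146, 0.073], 0.56)]
scene jar [([0.572, 0.234, 0.04], 0.93)]
scene screwdriver [([0.415, 0.184, 0.017], 0.67)]
top drive [([0.488, 0.029, 0.01], 0.64)]
top drive_corner0 [([0.484, 0.036, 0.009], 0.79), ([0.618, 0.053, 0.008], 0.67)]
top drive_corner1 [([0.484, 0.036, 0.009], 0.79), ([0.618, 0.053, 0.008], 0.67)]
top drive_corner2 [([0.484, 0.036, 0.009], 0.79), ([0.618, 0.053, 0.008], 0.67)]
top drive_corner3 [([0.484, 0.036, 0.009], 0.79), ([0.618, 0.053, 0.008], 0.67)]
top backstop [([0.618, 0.052, 0.007], 0.95), ([0.786, 0.013, 0.0
[... 300 characters left out ...]
862064,  0.33219111, -0.06470533,  1.46011848,  0.02160473,
        1.34988788, -0.08849302]), 'joint_vel': array([ 7.02569766e-04, -9.78521042e-05, -2.37086051e-05,  1.73215340e-03,
        5.40581638e-04, -3.75896787e-04, -1.29752456e-03]), 'joint_torque': array([ 1.07943961e-03, -6.23043466e+01,  2.51289667e-02, -3.90118289e+01,
       -6.11364702e-02,  3.10290197e-02,  1.08937226e-05]), 'ee_pos': array([0.15750177, 0.60483063, 0.40477226]), 'eef_rot': array([ 1.27035314e-01,  9.91898194e-01,  4.53180569e-05, -2.32836334e-06]), 'ft_force': array([0.14720142, 0.74300253, 0.64807509]), 'torque': array([-0.02721363, -0.03378098, -0.01126734]), 'grip_force': 0.0, 'width': 0.08682288344485789}
```

View pics/a.png

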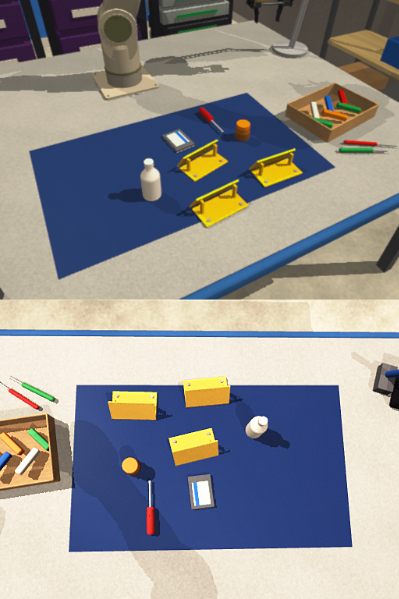

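View pics/top.png

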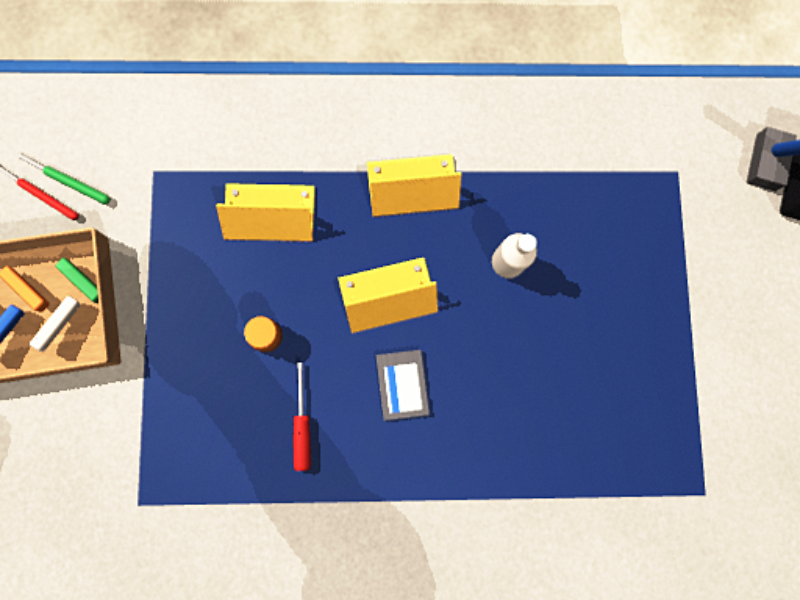

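The picture shows the target backstop with its foot from (350,332) to (437,311) and the drive at about (403,385), slightly yawed. The bottle is at (512,260), the jar at (262,334) and the screwdriver at (301,415).

```bash
cat > h.py <<'E'
from bench import status, vision, job, spotter, r
import cv2, numpy as np
from scipy.spatial.transform import Rotation as R
def ray(c,uv,z):
    k=vision.calibration(c); Rm=cv2.Rodrigues(np.array(k["rvec"],float))[0]; t=np.array(k["tvec"],float).ravel()
    C=-Rm.T@t; uv=np.atleast_2d(uv).astype(float)
    d=np.c_[(uv[:,0]-k["cx"])/k["fx"],(uv[:,1]-k["cy"])/k["fy"],np.ones(len(uv))]@Rm
    return C+d*((z-C[2])/d[:,2])[:,None]
def proj(c,P):
    k=vision.calibration(c); K=np.array([[k["fx"],0,k["cx"]],[0,k["fy"],k["cy"]],[0,0,1]])
    return cv2.projectPoints(np.atleast_2d(P).astype(float),np.array(k["rvec"],float),np.array(k["tvec"],float),K,None)[0][:,0]
E
python3 - <<'E'
from h import *
im=vision.camera("top")
np.set_printoptions(precision=4,suppress=True)
for n,z in(("drive",.01),("backstop",0)):
    for d in spotter.regions_of("top",n)[:3]:
        m=d["pixels"].astype(np.uint8); ys,xs=np.nonzero(m)
        c=max(cv2.findContours(m,0,2)[0],key=cv2.contourArea)
        if n=="drive": b=cv2.boxPoints(cv2.minAreaRect(c))
        else: b=cv2.approxPolyDP(cv2.convexHull(c),3,True)[:,0]
        print(n,d["conf"],len(xs)); print(np.c_[b,ray("top",b,z)])
x=cv2.resize(im[155:280,205:300],None,fx=6.2,fy=4.8*1,interpolation=cv2.INTER_CUBIC)
x=cv2.resize(im[160:275,210:290],None,fx=5.2,fy=5.2,interpolation=cv2.INTER_NEAREST)
cv2.imwrite("pics/crop.png",x)
E
```

```text
drive 0.61 1259
[[238.312  226.9501   0.5311   0.0795   0.01  ]
 [268.5382 222.1139   0.542    0.0062   0.01  ]
 [275.3214 264.5086   0.4407  -0.0079   0.01  ]
 [245.0952 269.3448   0.4303   0.0643   0.01  ]]
backstop 0.92 2025
[[290.     100.       0.8562  -0.0562   0.    ]
 [293.     132.       0.7711  -0.0615   0.    ]
 [238.     137.       0.7583   0.0781   0.    ]
 [237.     103.       0.8481   0.0798   0.    ]]
backstop 0.84 2159
[[269.     165.       0.6858   0.0013   0.    ]
 [279.     183.       0.6399  -0.0226   0.    ]
 [279.     198.       0.6023  -0.0217   0.    ]
 [226.     212.       0.5687   0.1091   0.    ]
 [216.     178.       0.6535   0.1335   0.    ]]
backstop 0.71 1991
[[199.     120.       0.803    0.1762   0.    ]
 [198.     152.       0.7199   0.1782   0.    ]
 [143.     150.       0.7255   0.3145   0.    ]
 [139.     131.       0.7745   0.3257   0.    ]
 [146.     118.       0.8084   0.3092   0.    ]]
```

View pics/crop.png

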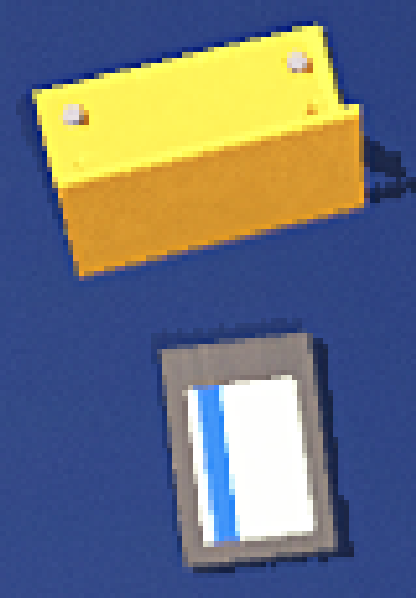

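The crop shows the foot corners at crop (77,276) and (363,205). The drive's corners are at (160,350), (312,333), (336,550) and (187,566).

```bash
python3 - <<'E'
from h import *
np.set_printoptions(precision=4,suppress=True)
f=lambda a:np.array(a)/5.2+[210,160]-.5
F=ray("top",f([(77,276),(363,205)]),0); D=ray("top",f([(160,350),(312,333),(336,550),(187,566)]),.01)
print(F,np.linalg.norm(F[0]-F[1])); print(D,D.mean(0))
v=F[0]-F[1]; yb=np.degrees(np.arctan2(-v[0],v[1])); print("backstop",F.mean(0),yb)
a=(D[0]+D[1]-D[2]-D[3])/2; print("drive len",np.linalg.norm(a),np.linalg.norm(D[0]-D[1]),np.degrees(np.arctan2(a[1],a[0])))
y=np.radians(yb);X=np.array([np.cos(y),np.sin(y)]);Y=np.array([-X[1],X[0]]);e=D.mean(0)[:2]-F.mean(0)[:2]
print("drive in backstop frame",e@X,e@Y)
m=F.mean(0)
P=np.array([[*(m[:2]+x*X+s*Y*.07),z] for s in(1,-1) for x,z in((0,0),(.035,.061))])
print(proj("top",P),(proj("top",P)+.5-[210,160])*5.2)
print(vision.calibration("wrist"))
E
```

```text
[[ 0.5673  0.1133  0.    ]
 [ 0.6    -0.0224  0.    ]] 0.1395713909804359
[[ 0.5314  0.0747  0.01  ]
 [ 0.5386  0.004   0.01  ]
 [ 0.4389 -0.005   0.01  ]
 [ 0.4326  0.0634  0.01  ]] [0.4854 0.0343 0.01  ]
backstop [0.5837 0.0454 0.    ] 13.520946250473035
drive len 0.09971497543455937 0.07115638733936527 5.84738884850575
drive in backstop frame -0.09814818266107142 0.012137221024139923
[[224.2224 212.5981]
 [219.9903 195.0838]
 [279.3913 198.9023]
 [278.352  180.786 ]] [[ 76.5566 276.1101]
 [ 54.5495 185.0359]
 [363.4349 204.892 ]
 [358.0306 110.687 ]]
{'fx': 266.3324561506806, 'fy': 266.3324561506806, 'cx': 257.3605650324461, 'cy': 190.38878627191224, 'T_tool_cam': array([[ 0.0016, -0.957 , -0.2901,  0.0797],
       [ 1.    ,  0.0015,  0.0006, -0.0005],
       [-0.0002, -0.2901,  0.957 ,  0.0202],
       [ 0.    ,  0.    ,  0.    ,  1.    ]])}
```

```bash
cat >> h.py <<'E'
YB=np.radians(13.52); O=np.array([.5837,.0454,0]); B=R.from_euler("z",YB)
L=.182
def rows(tip,tilt=0,world=False):
    """fingertip target in backstop frame (m); tool x points back to the robot; tilt>0 leans body towards robot (deg)"""
    s=status.read_state(); p=s["ee_pos"]; q=R.from_quat(s["eef_rot"])
    T=B*R.from_euler("y",-tilt,degrees=True)*R.from_matrix(np.array([[-1,0,0],[0,1,0],[0,0,-1.]]))
    t=np.array(tip) if world else O+B.apply(tip)
    tcp=t-T.apply([0,0,L])
    sh=q.inv().apply(tcp-p)/.15; tu=(q.inv()*T).as_rotvec(degrees=True)/30
    tn=p+q.apply([0,0,L])
    print("tip now bs",np.round(B.inv().apply(tn-O)*1e3,1),"F",np.round(s["ft_force"],1),"w",round(s["width"],4),"t",round(s["time"],2),"tcp target",tcp.round(3))
    print(np.round(sh,3).tolist(),np.round(tu,3).tolist())
E
python3 - <<'E'
from h import *
rows((.38,.35,.21),world=True)
rows([-.185,.016,.2])
E
```

```text
tip now bs [-283.6  643.6  222.8] F [ 0.1 -0.3 -0.4] w 0.0871 t 1.25 tcp target [0.38  0.35  0.392]
[-1.864, -1.27, 0.085] [0.0, -0.0, -0.937]
tip now bs [-283.6  643.6  222.8] F [ 0.1 -0.3 -0.4] w 0.0871 t 1.25 tcp target [0.4   0.018 0.382]
[-2.552, -3.38, 0.151] [0.0, -0.0, -0.937]
```

Request:
{"fn": "play_rows", "kwargs": {"series": [[-0.33,-0.23,0,0,0,0],[-0.66,-0.45,0,0,0,-0.2],[-1,-0.7,0,0,0,-0.4],[-1,-0.7,0,0,0,-0.5],[-1,-0.7,0,0,0,-0.5]], "fingers": -0.2}}

```text
time: 1.75
ee_pos: [0.2803, 0.4617, 0.4053]
eef_rot: [-0.001, 1.0, -0.0, 0.001]
ft_force: [0.6, 0.6, 0.9]
width: 0.0548
grip_force: 0.0
```

```bash
python3 - <<'E'
from h import *
rows((.40,.25,.21),world=True)
rows([-.185,.016,.2])
E
```

```text
tip now bs [-197.3  475.5  223.3] F [0.6 0.6 0.9] w 0.0548 t 1.75 tcp target [0.4   0.25  0.392]
[-0.796, -1.412, 0.091] [-0.001, 0.003, -0.449]
tip now bs [-197.3  475.5  223.3] F [0.6 0.6 0.9] w 0.0548 t 1.75 tcp target [0.4   0.018 0.382]
[-0.795, -2.96, 0.158] [-0.001, 0.003, -0.449]
```

Request:
{"fn": "play_rows", "kwargs": {"series": [[-0.7,-1,0,0,0,-0.45],[-0.7,-1,0,0,0,-0.45],[-0.7,-1,0,0,0,-0.45],[-0.7,-1,0,0,0,-0.45],[-0.7,-1,0,0,0,-0.45]]}}

```text
time: 2.25
ee_pos: [0.3852, 0.3121, 0.4051]
eef_rot: [-0.117, 0.993, -0.0, 0.001]
ft_force: [-0.2, -0.4, 0.6]
width: 0.0354
grip_force: 0.0
```

```bash
python3 - <<'E'
from h import *
rows([-.18,.016,.2])
E
```

```text
tip now bs [-130.4  305.6  223.1] F [-0.2 -0.4  0.6] w 0.0354 t 2.25 tcp target [0.405 0.019 0.382]
[0.327, -1.932, 0.155] [-0.001, 0.002, -0.002]
```

Request:
{"fn": "play_rows", "kwargs": {"series": [[0.05,-0.96,0.1,0,0,0],[0.15,-0.96,0.1,0,0,0],[0.15,-0.96,0.1,0,0,0],[0.15,-0.96,0.1,0,0,0],[0.15,-0.96,0.1,0,0,0]]}}

```text
time: 2.75
ee_pos: [0.3949, 0.1712, 0.3901]
eef_rot: [-0.12, 0.993, 0.001, 0.0]
ft_force: [0.3, 0.8, -0.1]
width: 0.035
grip_force: 0.0
```

Request:
{"fn": "play_rows", "kwargs": {"series": [[0.18,-0.97,0.05,0,0,0],[0.18,-0.97,0.05,0,0,0],[0.18,-0.97,0.05,0,0,0],[0.18,-0.97,0.05,0,0,0],[0.18,-0.97,0.05,0,0,0]]}}

```text
time: 3.25
ee_pos: [0.4041, 0.0242, 0.3826]
eef_rot: [-0.121, 0.993, 0.0, 0.0]
ft_force: [-0.2, 1.2, 0.1]
width: 0.0345
grip_force: 0.0
```

```bash
python3 - <<'E'
from h import *
rows([-.18,.016,.02])
E
```

```text
tip now bs [-179.5   21.4  200.6] F [-0.2  1.2  0.1] w 0.0345 t 3.25 tcp target [0.405 0.019 0.202]
[0.004, -0.036, 1.204] [0.001, 0.001, 0.013]
```

Request:
{"fn": "play_rows", "kwargs": {"series": [[0,-0.03,0.3,0,0,0],[0,-0.03,0.6,0,0,0],[0,-0.03,0.9,0,0,0],[0,-0.03,1,0,0,0],[0,-0.03,1,0,0,0]]}}

```text
time: 3.75
ee_pos: [0.4041, 0.0209, 0.2302]
eef_rot: [-0.123, 0.992, -0.001, -0.002]
ft_force: [-1.2, 0.8, 0.8]
width: 0.0348
grip_force: 0.0
```

```bash
python3 - <<'E'
from h import *
rows([-.18,.016,.003])
im=vision.camera("scene")
cv2.imwrite("pics/s1.png",cv2.resize(im[100:300,150:400],None,fx=3,fy=3))
E
```

```text
tip now bs [-181.2   18.    48.2] F [-1.2  0.8  0.8] w 0.0348 t 3.75 tcp target [0.405 0.019 0.185]
[-0.004, -0.014, 0.301] [-0.002, -0.009, 0.019]
```

View pics/s1.png

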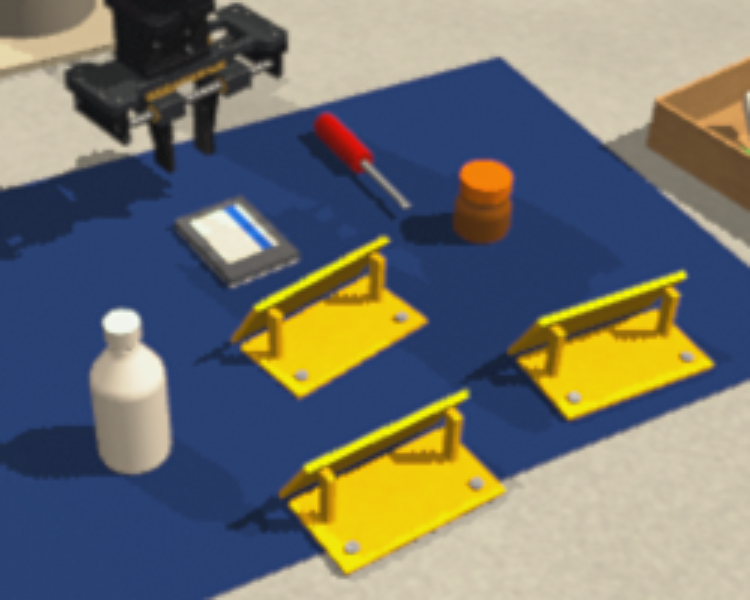

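The fingers, at crop (165,165) and (205,150), stand clear behind the drive, and nothing has been disturbed.

Request:
{"fn": "play_rows", "kwargs": {"series": [[0,-0.01,0.15,0,0,0],[0,-0.01,0.25,0,0,0],[0,-0.01,0.28,0,0,0],[0,-0.01,0.29,0,0,0]]}}

```text
time: 4.2
ee_pos: [0.4058, 0.0182, 0.1895]
eef_rot: [-0.122, 0.993, 0.0, 0.0]
ft_force: [-0.3, -0.4, -0.1]
width: 0.0351
grip_force: 0.0
```

```bash
python3 - <<'E'
from h import *
rows([-.07,.016,.004])
E
```

```text
tip now bs [-179.2   15.2    7.5] F [-0.3 -0.4 -0.1] w 0.0351 t 4.2 tcp target [0.512 0.045 0.186]
[-0.729, -0.0, 0.024] [0.0, 0.002, 0.015]
```

Request:
{"fn": "play_rows", "kwargs": {"series": [[-0.08,0,0.02,0,0,0],[-0.16,0,0.02,0,0,0],[-0.24,0,0.02,0,0,0],[-0.32,0,0.02,0,0,0],[-0.4,0,0.02,0,0,0]]}}

```text
time: 4.7
ee_pos: [0.4646, 0.0322, 0.186]
eef_rot: [-0.121, 0.993, 0.0, 0.0]
ft_force: [-0.3, -0.6, 0.5]
width: 0.0353
grip_force: 0.4
```

```bash
python3 - <<'E'
from h import *
rows([-.018,.016,.004])
im=vision.camera("scene")
cv2.imwrite("pics/s2.png",cv2.resize(im[150:250,170:310],None,fx=4,fy=4))
E
```

```text
tip now bs [-118.8   15.1    4. ] F [-0.3 -0.6  0.5] w 0.0353 t 4.7 tcp target [0.562 0.057 0.186]
[-0.673, 0.002, 0.0] [0.0, 0.001, 0.013]
```

View pics/s2.png

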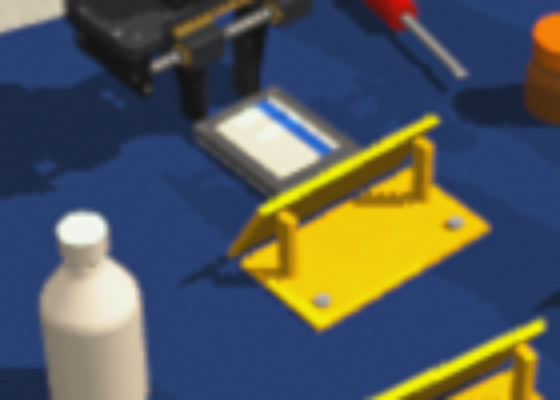

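The fingers press on the drive's rear edge at crop (200,110) and (250,90). The drive is square to the backstop and its front edge is near the foot.

Request:
{"fn": "play_rows", "kwargs": {"series": [[-0.07,0,0,0,0,0],[-0.14,0,0,0,0,0],[-0.21,0,0,0,0,0],[-0.28,0,0,0,0,0],[-0.34,0,0,0,0,0]]}}

```text
time: 5.25
ee_pos: [0.514, 0.0444, 0.1857]
eef_rot: [-0.121, 0.993, 0.0, 0.0]
ft_force: [-1.8, -0.9, -0.0]
width: 0.0351
grip_force: 0.6
```

```bash
python3 - <<'E'
from h import *
rows([-.018,.016,.004])
im=vision.camera("scene")
cv2.imwrite("pics/s3.png",cv2.resize(im[150:250,170:310],None,fx=4,fy=4))
E
```

```text
tip now bs [-67.9  15.3   3.7] F [-1.8 -0.9 -0. ] w 0.0351 t 5.25 tcp target [0.562 0.057 0.186]
[-0.333, 0.002, -0.002] [-0.0, 0.001, 0.013]
```

View pics/s3.png

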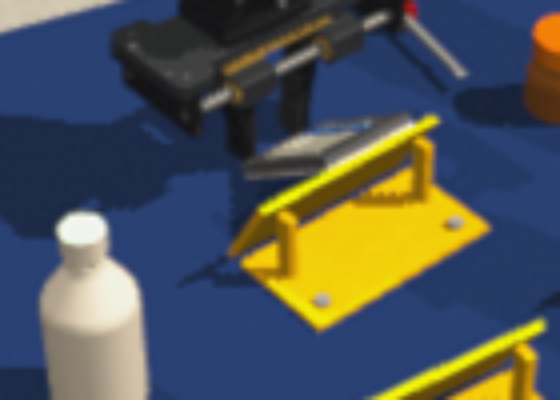

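The drive is riding up the slope squarely, with its front edge at crop (380,120) near the lip.

```bash
python3 - <<'E'
from h import *
rows([-.04,.016,.004],6)
rows([-.018,.016,.004],8)
E
```

```text
tip now bs [-66.6  15.5   4. ] F [ 0.3  0.2 -0.2] w 0.0348 t 5.3 tcp target [0.523 0.047 0.185]
[-0.053, 0.003, 0.007] [0.0, -0.197, 0.014]
tip now bs [-66.6  15.5   4. ] F [ 0.3  0.2 -0.2] w 0.0348 t 5.3 tcp target [0.538 0.051 0.184]
[-0.157, 0.002, 0.012] [0.001, -0.263, 0.014]
```

Request:
{"fn": "play_rows", "kwargs": {"series": [[-0.015,0,0.002,0,-0.05,0],[-0.03,0,0.004,0,-0.1,0],[-0.04,0,0.006,0,-0.15,0],[-0.053,0,0.007,0,-0.2,0]]}}

```text
time: 5.7
ee_pos: [0.5205, 0.0459, 0.1847]
eef_rot: [-0.121, 0.991, 0.007, 0.053]
ft_force: [-2.0, -0.6, 0.4]
width: 0.0351
grip_force: 0.4
```

```bash
python3 - <<'E'
from h import *
rows([-.018,.016,.004],8)
E
```

```text
tip now bs [-41.9  15.5   3.7] F [-2.  -0.6  0.4] w 0.0351 t 5.7 tcp target [0.538 0.051 0.184]
[-0.119, 0.004, 0.016] [0.002, -0.062, 0.012]
```

Request:
{"fn": "play_rows", "kwargs": {"series": [[-0.03,0,0.003,0,-0.02,0],[-0.06,0,0.006,0,-0.04,0],[-0.09,0,0.009,0,-0.05,0],[-0.11,0,0.012,0,-0.06,0]]}}

```text
time: 6.1
ee_pos: [0.5365, 0.0499, 0.1843]
eef_rot: [-0.121, 0.99, 0.008, 0.066]
ft_force: [-15.2, -3.5, 9.1]
width: 0.0347
grip_force: 8.9
```

```bash
python3 - <<'E'
from h import *
rows([-.018,.016,.004],8)
im=vision.camera("scene")
cv2.imwrite("pics/s4.png",cv2.resize(im[150:250,170:310],None,fx=4,fy=4))
E
```

```text
tip now bs [-20.5  15.7   3.9] F [-15.2  -3.5   9.1] w 0.0347 t 6.1 tcp target [0.538 0.051 0.184]
[-0.01, 0.004, 0.001] [0.002, -0.011, 0.013]
```

View pics/s4.png

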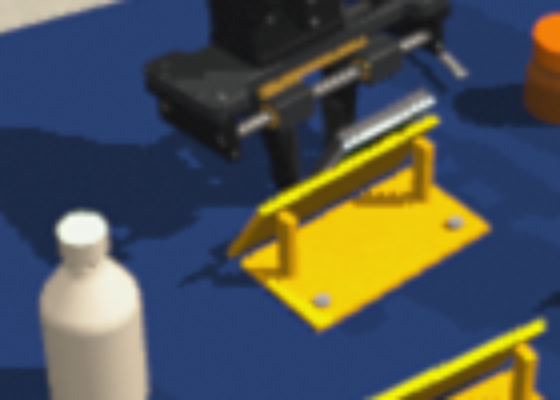

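The drive now leans on the plate with its top edge above the lip, at crop (390,118). The 15 N push shows its foot is seated, so I back off.

Request:
{"fn": "play_rows", "kwargs": {"series": [[0.06,0,0,0,0,0],[0.15,0,-0.02,0,0,0],[0.3,0,-0.05,0,0,0],[0.4,0,-0.05,0,0,0],[0.4,0,-0.05,0,0,0]]}}

```text
time: 6.65
ee_pos: [0.4766, 0.035, 0.1837]
eef_rot: [-0.12, 0.99, 0.009, 0.067]
ft_force: [0.0, -0.1, 0.6]
width: 0.0349
grip_force: 0.0
```

```bash
python3 - <<'E'
from h import *
rows([-.07,.016,.16],0)
rows([.1,.016,.16],0)
im=vision.camera("scene"); im2=vision.camera("top")
a=cv2.resize(im[150:250,170:310],None,fx=4,fy=4); b=cv2.resize(im2[150:250,190:330],None,fx=4,fy=4)
cv2.imwrite("pics/s5.png",cv2.resize(np.vstack([a,b]),None,fx=.75,fy=.75))
E
```

```text
tip now bs [-81.9  15.2   3.4] F [ 0.  -0.1  0.6] w 0.0349 t 6.65 tcp target [0.512 0.045 0.342]
[-0.384, 0.006, -1.013] [0.002, 0.259, 0.012]
tip now bs [-81.9  15.2   3.4] F [ 0.  -0.1  0.6] w 0.0349 t 6.65 tcp target [0.677 0.084 0.342]
[-1.507, -0.001, -0.86] [0.002, 0.259, 0.012]
```

View pics/s5.png

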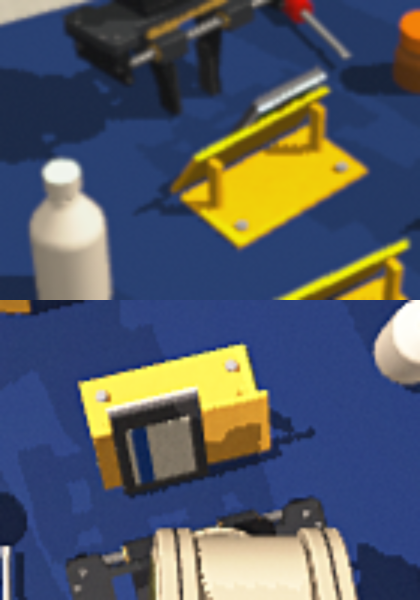

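The drive rests by itself on the plate. In the lower view its top edge, around (155,400), stands over the lip, and the gripper is clear.

Request:
{"fn": "play_rows", "kwargs": {"series": [[-0.05,0,-0.33,0,0,0],[-0.1,0,-0.66,0,0.1,0],[-0.2,0,-1,0,0.2,0],[-0.38,0,-1,0,0.26,0.01],[-0.38,0,-1,0,0.26,0.01]]}}

```text
time: 7.25
ee_pos: [0.5163, 0.0458, 0.3427]
eef_rot: [-0.119, 0.993, 0.0, 0.003]
ft_force: [-0.9, 0.8, -0.4]
width: 0.0348
grip_force: 0.0
```

Request:
{"fn": "play_rows", "kwargs": {"series": [[-0.3,0,0,0,0,0],[-0.6,0,0,0,0,0],[-0.9,0,0,0,0,0],[-1,0,0,0,0,0],[-1,0,0,0,0,0]]}}

```text
time: 7.75
ee_pos: [0.6603, 0.0803, 0.3383]
eef_rot: [-0.119, 0.993, -0.001, -0.001]
ft_force: [-1.0, -0.2, 0.0]
width: 0.0346
grip_force: 0.0
```

```bash
python3 - <<'E'
from h import *
rows([.085,.016,.072],0)
rows([.09,.016,.072],0)
E
```

```text
tip now bs [ 82.4  15.8 156.3] F [-1.  -0.2  0. ] w 0.0346 t 7.75 tcp target [0.663 0.081 0.254]
[-0.016, 0.001, 0.562] [-0.002, -0.003, 0.004]
tip now bs [ 82.4  15.8 156.3] F [-1.  -0.2  0. ] w 0.0346 t 7.75 tcp target [0.667 0.082 0.254]
[-0.05, 0.001, 0.562] [-0.002, -0.003, 0.004]
```

Request:
{"fn": "play_rows", "kwargs": {"series": [[-0.03,0,0.2,0,0,0],[-0.03,0,0.4,0,0,0],[-0.03,0,0.52,0,0,0],[-0.03,0,0.56,0,0,0],[-0.03,0,0.56,0,0,0]]}}

```text
time: 8.25
ee_pos: [0.6626, 0.0803, 0.2558]
eef_rot: [-0.118, 0.993, 0.0, -0.001]
ft_force: [-0.0, 0.5, 0.8]
width: 0.0347
grip_force: 0.0
```

```bash
python3 - <<'E'
from h import *
rows([-.02,.016,.074],0)
im=vision.camera("scene")
cv2.imwrite("pics/s6.png",cv2.resize(im[130:250,170:310],None,fx=4,fy=4))
E
```

```text
tip now bs [84.7 15.5 73.8] F [-0.   0.5  0.8] w 0.0347 t 8.25 tcp target [0.561 0.056 0.256]
[0.699, 0.004, -0.0] [0.001, -0.002, 0.002]
```

View pics/s6.png

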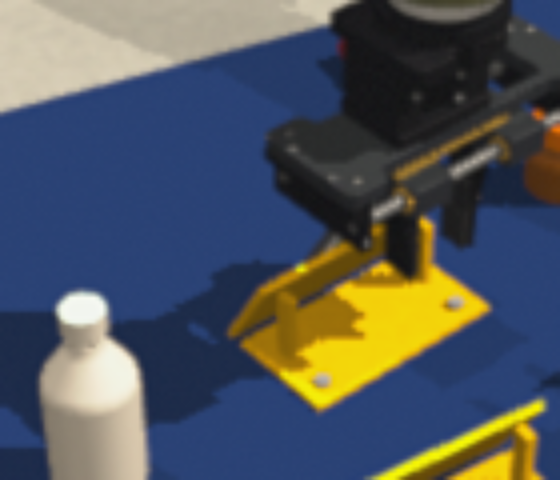

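The fingers, at crop (405,255) and (460,220), hang behind the lip. I now pull back gently.

Request:
{"fn": "play_rows", "kwargs": {"series": [[0.08,0,0,0,0,0],[0.15,0,0,0,0,0],[0.2,0,0,0,0,0],[0.25,0,0,0,0,0],[0.3,0,0,0,0,0]]}}

```text
time: 8.8
ee_pos: [0.6193, 0.0699, 0.2569]
eef_rot: [-0.118, 0.993, 0.0, 0.001]
ft_force: [0.0, -0.0, -0.2]
width: 0.0349
grip_force: 0.1
```

Request:
{"fn": "play_rows", "kwargs": {"series": [[0.05,0,0,0,0,0],[0.1,0,0,0,0,0],[0.15,0,0,0,0,0],[0.2,0,0,0,0,0],[0.25,0,0,0,0,0]]}}

```text
time: 9.3
ee_pos: [0.5825, 0.061, 0.2562]
eef_rot: [-0.118, 0.993, 0.0, -0.0]
ft_force: [1.1, 0.3, 1.1]
width: 0.0348
grip_force: 0.0
```

```bash
python3 - <<'E'
from h import *
rows([-.02,.016,.074],0)
im=vision.camera("scene")
cv2.imwrite("pics/s7.png",cv2.resize(im[130:250,170:310],None,fx=4,fy=4))
E
```

```text
tip now bs [ 2.4 15.5 74.2] F [1.1 0.3 1.1] w 0.0348 t 9.3 tcp target [0.561 0.056 0.256]
[0.15, 0.004, 0.001] [0.001, -0.0, 0.003]
```

View pics/s7.png

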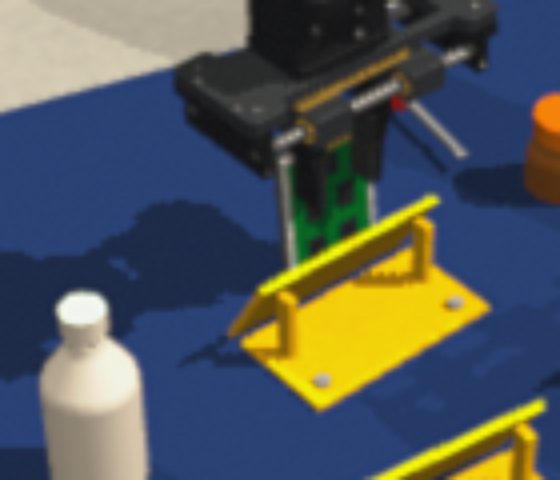

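The drive stands nearly upright, with its green side visible around (330,200) and the fingers behind it. I'll push it past the balance point.

Request:
{"fn": "play_rows", "kwargs": {"series": [[0.05,0,0,0,0,0],[0.1,0,0,0,0,0],[0.15,0,0,0,0,0],[0.2,0,0,0,0,0],[0.22,0,0,0,0,0]]}}

```text
time: 9.85
ee_pos: [0.5503, 0.0531, 0.2563]
eef_rot: [-0.118, 0.993, 0.0, -0.0]
ft_force: [0.1, -0.3, 0.4]
width: 0.0347
grip_force: 0.0
```

Request:
{"fn": "play_rows", "kwargs": {"series": [[0,0,-0.2,0,0,0],[0,0,-0.5,0,0,0],[0,0,-0.8,0,0,0],[0,0,-1,0,0,0],[0,0,-1,0,0,0]]}}

```text
time: 10.35
ee_pos: [0.5519, 0.0529, 0.4108]
eef_rot: [-0.118, 0.993, 0.001, 0.004]
ft_force: [0.3, -0.2, 0.6]
width: 0.0352
grip_force: 0.0
```

```bash
python3 - <<'E'
from h import *
rows([.0,.016,.2],0)
im=vision.camera("scene"); im2=vision.camera("top")
a=cv2.resize(im[130:250,170:310],None,fx=3,fy=3); b=cv2.resize(im2[150:270,190:330],None,fx=3,fy=3)
cv2.imwrite("pics/s8.png",np.hstack([a,b])[:,:800])
for n in ["drive","bottle","jar","screwdriver"]:
  for c in ["top","scene"]: print(c,n,[(np.round(d["point"],3).tolist(),round(d["conf"],2)) for d in spotter.boxes_of(c,n)])
E
```

```text
tip now bs [-27.9  15.  228.8] F [ 0.3 -0.2  0.6] w 0.0352 t 10.35 tcp target [0.58  0.061 0.382]
[-0.193, 0.008, 0.194] [0.002, 0.014, 0.002]
top drive []
scene drive [([0.52, 0.044, 0.007], 0.62)]
top bottle [([0.668, -0.139, 0.096], 0.88)]
scene bottle [([0.694, -0.146, 0.07], 0.97)]
top jar [([0.559, 0.24, 0.061], 0.8)]
scene jar [([0.572, 0.232, 0.041], 0.59)]
top screwdriver [([0.406, 0.187, 0.021], 0.55)]
scene screwdriver [([0.418, 0.182, 0.018], 0.52)]
```

View pics/s8.png

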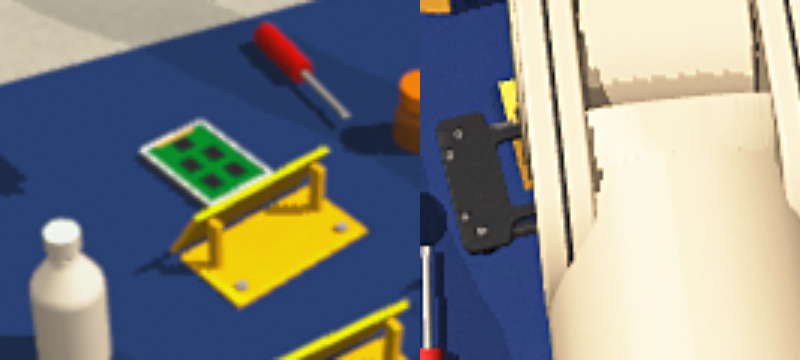

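The drive lies flat and green side up in front of the backstop, at (205,160) in the left view. The bottle, jar and screwdriver have not moved, and the gripper is clear.

```bash
python3 -c "
from bench import job; print(job.close_job())"
```

```text
the job is handed in; nothing more can be done
None
```

The job is handed in: the drive was pushed up the backstop and tipped back without being picked up, and the last picture shows it flat on the mat in front of it, green side up, with the bottle, jar and screwdriver where they were.

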